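Click the extension tray onto a sewing machine's free arm

ROBOT

A 6-joint arm with a two-finger parallel gripper is mounted at the origin on the work surface. World frame = base frame: x ahead of the robot, y to its left, z up, the work surface at z = 0. Lengths are in m, angles in rad, forces in N, time in s.
With the tool pointing down it reaches from about 0.325 to 1 m from the base axis. Payload 5.1 kg.
Tool frame: the origin (TCP) lies at the very end of the fingers, on their centre line; the grasp point (between the pads) lies 19 mm behind it; z points along the fingers, y is the line along which they close (so a half turn about z gives the same grasp; the last joint's range is limited). The gripper opens to 85 mm and grips with 20 to 120 N. Pads are 22 mm wide; open, the fingers measure 114 mm over their backs; the gripper's body (76 mm by 85 mm) begins 54 mm behind the grasp point. The pads swing forward as they close: fully open they stand 13 mm farther back than shut.
Start: joints at [-1.366, 0.124, 1.65, -0, 1.367, -0.083], TCP at [0.184, -0.623, 0.231] pointing down, gripper open.
Joint ranges: [-2.61, 2.61], [-1.02, 2.33], [0.03, 2.71], [-1.35, 4.49], [0.32, 2.68], [-2.91, 2.91]. Speed limits (rad/s): [2.57, 2.57, 3.14, 3.14, 3.14, 3.14].

INTERFACE

Orientations are given as a unit quaternion [x, y, z, w].
In Python, from station import env gives the robot as it stands.
- The arm moves only by the tool apply_moves, never from a script. Its argument "rows" is a list of rows, each a list of 7 numbers: the shift along the tool's x, y, z normalised to -1 to 1, where 1 is 25 mm, then the turn, a rotation vector about the tool's x, y, z normalised to -1 to 1, where 1 is 0.08 rad, then the opening, from -1 (shut) to 1 (fully open). A call has 1 to 10 rows; each row shifts and turns the commanded pose from where the row before left it, along the tool's axes as they then stand; what a row does not reach is not made up. A row lasts 1/12 s, in which the tool goes at most 41.7 mm and 7.16 degrees, less where a joint would pass 70% of its speed; a pose out of reach is approached as far as the arm can. A call with a number of a shift or a turn outside -1 to 1 is refused whole. A call with a gripper value outside its range is refused whole. The fingers move at their own pace and stop on an object; "newtons" is the grip in N (left out, the last holds). Time passes only in rows, so rows that do not move let the fingers close. It gives the time, the measured TCP pose, the force, the opening and the grip force at its end, in the units of the state.
- env.sense(): the state, without advancing time (a new reading comes with each control period).
- env.capture(name): name is "side" or "top"; returns a dict with "image" (480x640x3 uint8, blue, green, red), "fx", "fy", "cx", "cy" (pixels), "R" (3x3) and "t" (3): a world point X has camera coordinates R X + t. Camera axes: x right, y down, z forward; pixel columns grow to the right and rows downward; lengths in m; the calibration is good to about 2 mm. A picture is of the moment at which its call begins. There is no depth.
- env.finish_job(): hands the job in; it is judged then, once.
The state is a dict: "clock": time; "joints": joint angles; "joint_velocities": joint speeds; "joint_efforts": joint torques, N m; "eef_pos": TCP position; "ee_rot": TCP orientation; "ft_force": force on the tool from outside, world axes, zero at the start; "wrist_torque": the same for the moment, N m; "opening": finger opening in m; "gripper_force": force on a finger pad.
Only numpy, scipy, OpenCV 4.12 (cv2) and the standard library are available. Lean on these libraries where they do the work, as an engineer would, in place of code of your own. Each camera call takes 0.05 s, during which the arm holds its last target. There are 200 camera calls.

TASK

Slide the loose extension tray along the table onto the sewing machine's free arm and push it home gently until the sprung catch clicks in behind its strike. Then give it a light tug back, so that you feel the catch hold, let go and leave it latched. Do not ram the machine, and leave the spools, scissors and pin tin where they are.

Things in the scene. Friction and masses are not known exactly. Their poses are not given: they have to be found in the camera images.
- machine: White sewing machine, fixed. mm. Origin: on the table under the free arm's root, on its centre line. +x out along the arm, +y to the machine's front (away from robot), z up. Free arm x 0..120, y -38..38, z 12..75. Bed x -270..0, y -62..88, to z 75; pillar x -270..-130; upper arm x -288..95, y -56..52, z 195..300; head x 8..95 down to z 142. Over 18 N between tray and machine is ramming.
- freearm_tip (a point): Middle of the free arm's outer end, at its top edge: machine x 120, y 0, z 75 mm. The arm is 76 mm wide; the upright corners of its tip are rounded at 14 mm. The axes are the machine's.
- tray: Loose white extension tray, 0.3 to 0.5 kg, 182 x 150 x 72 mm, upright on the table; drag 1.5 to 4 N unless pressed down. U-shaped from above. Origin: table level, middle of the open mouth. +x to the closed outer end, +y front; same axes as the machine when on. Limbs x 0..122, at y -62..-40 and 40..88, go either side of the arm, sliding on the table: gap 80 mm, 2 mm play a side.
- tray_wall (a point): Top edge of the tray's outer end wall, in the middle of its length: tray x 178, y 13, z 72 mm. The wall is 8 mm thick (x 174..182), y -62..88. Inside it lies an open-topped compartment, x 128..174, y -56..82, floor at z 4, so the wall can be pinched from above with one finger inside. Axes as the tray.
- strike (a point): Middle of the steel strike on the outer side of the tray's front limb, which the pawl catches: tray x 20..26, y 88..99, z 28..52 mm. Axes as the tray.
- catch (a joint): Sprung steel pawl, pivot pin at machine x -20, y 105, arm to x 66, z 30..50 mm. rad: 0 at rest, grows as its nose is pushed to the front. The strike meets it at tray x about +35 (origin in machine frame), lifts it to 0.05..0.16, and it snaps back to 0 behind the strike: the click. The push rises to 5..14 N and drops there. Then a level tug of 8..12 N takes up 2.5 mm, holds.
- bed_front (a point): Point on the front of the bed (machine x -25, y 88, z 40 mm) where the plate with pawl and hard stop is screwed on in slots. Plate, pawl and stop sit together up to 5 mm either way along x, unmeasured: the click comes with the tray's origin at machine x +8.5 mm, give or take 5; the stop is 2.5 mm further in. Feel for it.
- spool_tall: Bystander: thread spool standing upright, 32 mm across, 70 high; origin under its centre.
- spool_short: Bystander: thread spool standing upright, 32 mm across, 52 high; origin under its centre.
- scissors: Bystander: small scissors lying flat, about 135 mm long, 70 across the bows; origin at the pivot, +x to the points.
- pin_tin: Bystander: round closed tin for pins, 76 mm across, 26 high; origin under its centre.

How it is judged:
On the way, in this order (a step that is already met when the one before it is completed fails the run):
1. the tray is in line with the free arm and its limbs are on either side of it, its underside on the table (y of tray in the frame of machine between -0.006 and 0.006 m and angle between the x axis of tray and the x axis of machine, either way round below 0.06 rad and z of tray in the frame of machine below 0.008 m and x of tray in the frame of machine below 0.1 m), for 0.1 s.
2. the strike has gone past the pawl and the pawl has snapped back behind it, not yet pulled on (y of tray in the frame of machine between -0.006 and 0.006 m and angle between the x axis of tray and the x axis of machine, either way round below 0.06 rad and z of tray in the frame of machine below 0.008 m and x of tray in the frame of machine below 0.016 m and value of joint catch below 0.03 rad and contact force between tray and catch below 3 N), for 0.05 s.
3. the latched tray is tugged back against the pawl (over 3 N on the pawl) and it holds (y of tray in the frame of machine between -0.006 and 0.006 m and angle between the x axis of tray and the x axis of machine, either way round below 0.06 rad and z of tray in the frame of machine below 0.008 m and x of tray in the frame of machine below 0.016 m and value of joint catch below 0.03 rad and contact force between tray and catch above 3 N), for 0.2 s.
At the end, for the whole second after the job is handed in: The tray stands flat and at rest on the table, fully on the free arm (origin less than 16 mm from the machine's along the arm, within 6 mm sideways, in line within 0.06 rad, not tilted over 0.03 rad), with the pawl back at rest (below 0.03 rad) behind its strike (y of tray in the frame of machine between -0.006 and 0.006 m and angle between the x axis of tray and the x axis of machine, either way round below 0.06 rad and z of tray in the frame of machine below 0.008 m and x of tray in the frame of machine below 0.016 m and value of joint catch below 0.03 rad and linear speed of tray below 0.01 m/s and angle between tray's own z axis and vertical below 0.03 rad); the robot touches nothing.
It fails at once if the tray is rammed or jammed against the machine with more than 18 N (contact force between tray and machine above 18 N).
It fails at once if a spool, the scissors or the pin tin is moved more than 15 mm (distance of any of spool_tall, spool_short, scissors, pin_tin from where it was at the start of the episode above 0.015 m).
It also fails if it takes over 72 s, if anything falls off the work surface, if the arm or the gripper's body presses on something with over 40 N, if the wrist force passes 120 N, or if a joint passes its speed limit or range.

## Working session

There is one attempt and no reset: what is moved stays moved. The work goes in short steps, Python scripts to look and compute and a tool call to move; the robot and the scene stay as the last step left them, time stands still between calls to the robot, and variables do not carry over. Pictures are saved under pics/ and viewed, at most 10 in all, crops included, and the job is handed in when it is done.

Besides the shell and the picture viewer there is one more tool, called after "Emit:" as a command line: name --pt "numbers of a row" for each row, then --argument value for the rest. apply_moves: Moves the arm, as the interface text tells. Its arguments: {"type":"object","properties":{"rows":{"type":"array"},"newtons":{"type":"number"}},"required":["rows"]}

```bash
mkdir -p pics
cat > h.py <<'E'
import numpy as np, cv2
from station import env
def ray(c,uv,z):
    R=np.array(c["R"]);t=np.array(c["t"]);C=-R.T@t
    d=R.T@np.array([(uv[0]-c["cx"])/c["fx"],(uv[1]-c["cy"])/c["fy"],1.]);return C+d*(z-C[2])/d[2]
def proj(c,X):
    p=np.array(c["R"])@np.array(X)+np.array(c["t"]);return np.array([c["fx"]*p[0]/p[2]+c["cx"],c["fy"]*p[1]/p[2]+c["cy"]])
E
python3 - <<'E'
from h import *
for n in("top","side"):
    c=env.capture(n);cv2.imwrite(f"pics/{n}0.png",c["image"]);print(n,c["fx"],c["cx"],c["cy"],np.round(-np.array(c["R"]).T@np.array(c["t"]),3),np.round(c["R"],2).tolist())
print(env.sense())
E
```

```text
top 575.4378304355937 322.20719738269395 240.32331481199859 [ 0.447 -0.099  1.007] [[0.03, -1.0, 0.02], [-0.98, -0.03, -0.2], [0.2, -0.02, -0.98]]
side 492.1094320451581 318.90578743251837 234.8764940362029 [ 0.518 -0.826  0.729] [[0.99, -0.15, 0.0], [-0.1, -0.66, -0.74], [0.11, 0.74, -0.67]]
{'clock': 0.1, 'joints': array([-1.36562472e+00,  1.24442624e-01,  1.65153590e+00, -1.92525831e-05,
        1.36753053e+00, -8.25994707e-02]), 'joint_velocities': array([-0.00114307, -0.00124508, -0.00154891, -0.00102627,  0.00255195,
        0.00064712]), 'joint_efforts': array([ 2.93378807e-04, -4.24931359e+01, -3.66653717e+01, -1.47283176e-04,
        3.93279333e-03,  3.01881187e-05]), 'eef_pos': array([ 0.18433329, -0.62273138,  0.2301751 ]), 'ee_rot': array([ 9.89665588e-01,  1.43391439e-01, -6.80962368e-05, -9.55825924e-04]), 'ft_force': array([-0.47623581, -0.88135475, -0.02925035]), 'wrist_torque': array([ 0.02147667,  0.06583112, -0.03860113]), 'gripper_force': 0.0, 'opening': 0.08523984145634884}
```

View pics/top0.png

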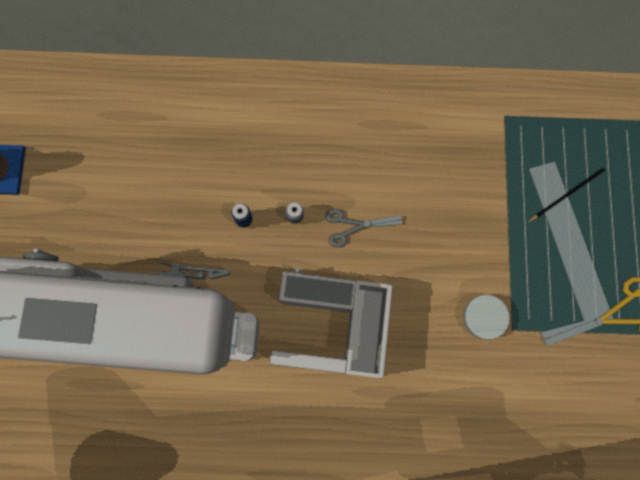

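View pics/side0.png

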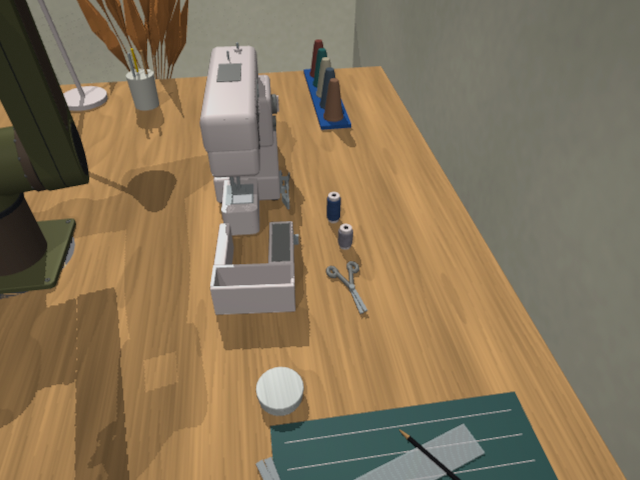

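The top view shows the tray at about (270–390, 270–378), the free-arm tip at (230–257, 312–360), the pawl at (165–230, 270), the spools at (242,214) and (294,212), the scissors at (365,223) and the tin at (487,317). The side view shows the same layout, with the mouth facing the machine. Next I'll zoom in for edges.

Run:
```python
from h import *
a=cv2.imread("pics/top0.png")[255:390,215:405];b=cv2.imread("pics/side0.png")[170:320,200:310]
cv2.imwrite("pics/ct.png",cv2.resize(a,None,fx=4,fy=4,interpolation=cv2.INTER_CUBIC))
cv2.imwrite("pics/cs.png",cv2.resize(b,None,fx=4,fy=4,interpolation=cv2.INTER_CUBIC))
```

```text
(no output)
```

View pics/ct.png

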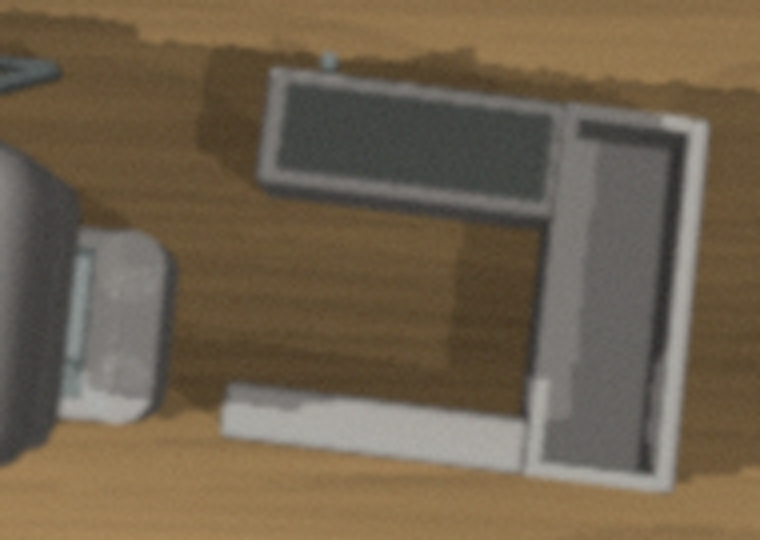

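View pics/cs.png

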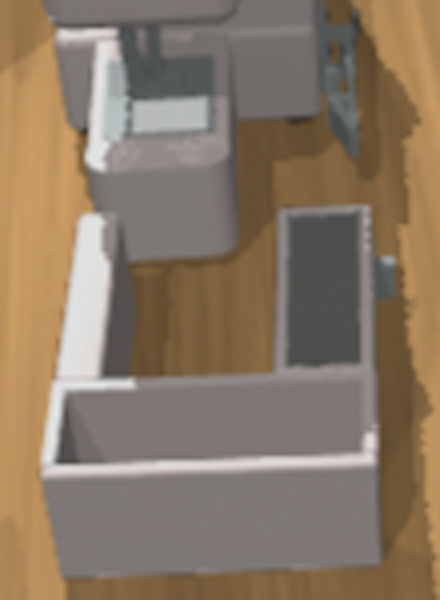

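The crops show the tray rim corners and the free-arm tip clearly. The arm sides are at crop rows of about 229 and 420. I'll fit the edges with masks.

Run:
```python
from h import *
from scipy.optimize import least_squares
c=env.capture("top");s=env.capture("side");img=c["image"]
hsv=cv2.cvtColor(img,cv2.COLOR_BGR2HSV);g=(hsv[...,1]<70).astype(np.uint8)
def fit(pts):
    vx,vy,x,y=cv2.fitLine(np.float32(pts),cv2.DIST_HUBER,0,.01,.01).ravel();return np.array([x,y,vx,vy])
def up(cp,o): return [(cp[0]+.5)/4-.5+o[0],(cp[1]+.5)/4-.5+o[1]]
o=(215,255)
M=[(0,88),(0,40),(0,-40),(0,-62),(182,88),(182,-62)]
P=[(273,68),(260,183),(230,383),(222,435),(708,120),(671,490)]
W=np.array([ray(c,up(p,o),.072)[:2] for p in P]);M=np.array(M)/1000.
so=(200,170)
# side-view rim points
MS=np.array([(182,88),(182,-62),(0,88),(0,40)])/1000.;PS=[(376,458),(45,468),(368,207),(280,210)]
WS=np.array([ray(s,up(p,so),.072)[:2] for p in PS])
def T(q,M): return q[:2]+M@np.array([[np.cos(q[2]),np.sin(q[2])],[-np.sin(q[2]),np.cos(q[2])]])
for m,w in((M,W),(MS,WS),(np.r_[M,MS],np.r_[W,WS])):
    r=least_squares(lambda q:(T(q,m)-w).ravel(),[.45,-.1,-1.57]);print("tray",np.round(r.x,4),np.round(1e3*r.fun,1))
# machine direction: silhouettes in columns
for name,z,cols,rng in(("upper arm back",.25,range(60,190,4),(330,400)),):
    pts=[]
    for u in cols:
        v=np.where(g[rng[0]:rng[1],u]==0)[0]
        if len(v):pts.append((u,rng[0]+v[0]-.5))
    l=fit(pts);a=ray(c,l[:2],z);b=ray(c,l[:2]+50*l[2:],z);d=(b-a)*np.sign(-(b-a)[1]);print(name,len(pts),"ang",np.arctan2(d[1],d[0]),a[:2])
# freearm top-view crop points
for n,p in dict(f0=(88,228),f1=(135,230),b0=(65,415),b1=(125,423),tip0=(172,290),tip1=(162,385)).items(): print(n,np.round(ray(c,up(p,o),.075)[:2],4))
for n,p in dict(bs0=(97,75),bs1=(87,160),fs0=(233,60),fs1=(236,140),tipL=(110,168),tipR=(215,163)).items(): print(n,np.round(ray(s,up(p,so),.075)[:2],4))
# tip at z=.012 bottom in side
for n,p in dict(botL=(120,258),botR=(222,253)).items(): print(n,np.round(ray(s,up(p,so),.012)[:2],4))
# bystanders
for n,uv,z in(("tall",(241,210),.07),("short",(294,207),.052),("sc",(365,223),.005),("tin",(487,316),.026)): print(n,np.round(ray(c,uv,z)[:2],3))
```

```text
tray [ 0.494  -0.0425 -1.6624] [ 1.   0.9  0.3  1.9  0.6  0.7 -1.   0.4  0.3 -1.8 -1.2 -2.2]
tray [ 0.4966 -0.0411 -1.6743] [-0.4 -3.8 -2.7 -3.9  2.9  3.4  0.2  4.2]
tray [ 0.4948 -0.042  -1.6655] [ 1.8  1.1  1.2  2.3  1.4  1.3 -0.2  1.1  0.6 -1.5 -0.9 -1.5 -0.5 -4.1
 -2.9 -5.5  1.2  3.2 -1.6  3.6]
upper arm back 33 ang -1.6244089142141718 [0.42508756 0.12753528]
f0 [0.5131 0.0199]
f1 [0.5129 0.0011]
b0 [0.4394 0.0248]
b1 [0.4369 0.001 ]
tip0 [ 0.4895 -0.015 ]
tip1 [ 0.4521 -0.0128]
bs0 [0.4445 0.0773]
bs1 [0.4387 0.0024]
fs0 [0.52   0.0805]
fs1 [0.5174 0.008 ]
tipL [ 0.4506 -0.0061]
tipR [ 0.5053 -0.0099]
botL [ 0.4485 -0.0061]
botR [ 0.5038 -0.0101]
tall [0.683 0.023]
short [ 0.696 -0.065]
sc [ 0.683 -0.191]
tin [ 0.522 -0.4  ]
```

Emit:
apply_moves --pt "0 0 0 0 0 0.95 0" --pt "0 0 0 0 0 0.95 0" --pt "0 0 0 0 0 0.95 0" --pt "0 0 0 0 0 0.95 0" --pt "0 0 0 0 0 0.95 0" --pt "0 0 0 0 0 0 0" --pt "0 0 0 0 0 0 0" --newtons 60

```text
clock: 0.78
eef_pos: [0.1844, -0.6231, 0.231]
ee_rot: [0.999, -0.045, -0.0, -0.0]
ft_force: [0.5, -0.4, -0.3]
opening: 0.0428
gripper_force: 0.0
```

Emit:
apply_moves --pt "0.65 -0.95 0 0 0 0 0" --pt "0.65 -0.95 0 0 0 0 0" --pt "0.65 -0.95 0 0 0 0 0" --pt "0.65 -0.95 0 0 0 0 0" --pt "0.65 -0.95 0 0 0 0 0" --pt "0.65 -0.95 0 0 0 0 0" --pt "0.65 -0.95 0 0 0 0 0" --pt "0.65 -0.95 0 0 0 0 0" --pt "0.65 -0.95 0 0 0 0 0" --pt "0 0 0 0 0 0 0"

```text
clock: 1.62
eef_pos: [0.3521, -0.4207, 0.2314]
ee_rot: [0.999, -0.043, 0.001, -0.001]
ft_force: [0.6, 0.2, 0.0]
opening: 0.0429
gripper_force: 0.0
```

Emit:
apply_moves --pt "0.65 -0.95 0 0 0 0 0" --pt "0.65 -0.95 0 0 0 0 0" --pt "0.65 -0.95 0 0 0 0 0" --pt "0.65 -0.95 0 0 0 0 0" --pt "0.65 -0.95 0 0 0 0 0" --pt "0.65 -0.95 0 0 0 0 0" --pt "0.65 -0.95 0 0 0 0 0" --pt "0.65 -0.95 0 0 0 0 0" --pt "0 0 0 0 0 0 0" --pt "0 0 0 0 0 0 0"

```text
clock: 2.45
eef_pos: [0.4971, -0.2462, 0.2312]
ee_rot: [0.999, -0.044, -0.0, 0.0]
ft_force: [-0.4, -0.2, -0.4]
opening: 0.0428
gripper_force: 0.0
```

Emit:
apply_moves --pt "0.54 -0.99 0 0 0 0 0" --pt "0 0 1 0 0 0 0" --pt "0 0 1 0 0 0 0" --pt "0 0 1 0 0 0 0" --pt "0 0 1 0 0 0 0" --pt "0 0 1 0 0 0 0" --pt "0 0 0 0 0 0 0" --pt "0 0 0 0 0 0 0"

```text
clock: 3.12
eef_pos: [0.5108, -0.2238, 0.105]
ee_rot: [0.999, -0.047, -0.002, -0.001]
ft_force: [-0.8, 0.2, 0.5]
opening: 0.043
gripper_force: 0.0
```

Run:
```python
from h import *
a=env.capture("top")["image"][240:390,260:410];b=env.capture("side")["image"][190:340,190:340]
cv2.imwrite("pics/c2.png",cv2.resize(np.hstack([a,b]),None,fx=2.66,fy=2.66,interpolation=cv2.INTER_CUBIC))
print(env.sense()["eef_pos"])
```

```text
[ 0.51309933 -0.22460153  0.10819198]
```

View pics/c2.png

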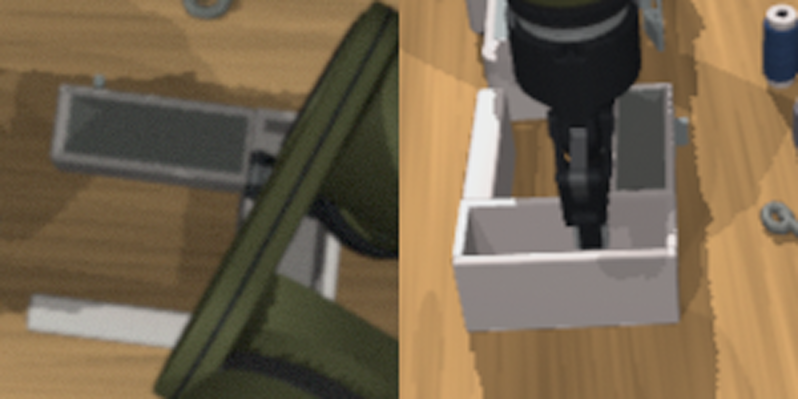

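The top view is blocked by the arm. In the side view the outer finger tip is at about crop (592,248), just on the rim. I'll check this against the projection.

Run:
```python
from h import *
s=env.capture("side");e=env.sense()["eef_pos"];u=np.array([-.09,-.996,0])
f=lambda X:np.round((proj(s,X)-[190,190])*2.66+[399,0],0)
print(e,f(e),f(e+.022*u),f(e+.036*u),f(e-.022*u),f([e[0],e[1],.072]), f(e+.022*u+[0,0,.01]))
```

```text
[ 0.51353141 -0.22460459  0.10874634] [593. 218.] [592. 243.] [592. 259.] [594. 194.] [597. 256.] [591. 232.]
```

Emit:
apply_moves --pt "0 0 0.6 0 0 0 0" --pt "0 0 0.6 0 0 0 0" --pt "0 0 0.6 0 0 0 0" --pt "0 0 0.6 0 0 0 0" --pt "0 0 0 0 0 0 0" --pt "0 0 0 0 0 0 0" --pt "0 0 0 0 0 0 0"

```text
clock: 3.85
eef_pos: [0.5137, -0.224, 0.0484]
ee_rot: [0.999, -0.046, 0.001, 0.001]
ft_force: [0.7, 0.3, 1.3]
opening: 0.0426
gripper_force: 0.0
```

Emit:
apply_moves --pt "0 0 0 0 0 0 -0.5" --pt "0 0 0 0 0 0 -0.7" --pt "0 0 0 0 0 0 -0.9" --pt "0 0 0 0 0 0 -1" --pt "0 0 0 0 0 0 -1" --pt "0 0 0 0 0 0 -1" --pt "0 0 0 0 0 0 -1" --pt "0 0 0 0 0 0 -1"

```text
clock: 4.52
eef_pos: [0.5133, -0.2235, 0.0477]
ee_rot: [0.999, -0.046, 0.001, 0.0]
ft_force: [0.3, 1.4, 6.9]
opening: 0.007
gripper_force: 61.2
```

Emit:
apply_moves --pt "0 0 -0.04 0 0 0 -1" --pt "-0.1 0 0 0 0 -0.08 -1" --pt "-0.1 0 0 0 0 -0.08 -1" --pt "-0.1 0 0 0 0 -0.08 -1" --pt "-0.11 0 0 0 0 -0.08 -1" --pt "-0.11 0 0 0 0 -0.08 -1" --pt "-0.11 0 0 0 0 -0.06 -1" --pt "0 0 0 0 0 0 -1" --pt "0 0 0 0 0 0 -1"

```text
clock: 5.27
eef_pos: [0.4964, -0.2222, 0.0477]
ee_rot: [1.0, -0.028, -0.0, 0.0]
ft_force: [-1.6, 0.2, 6.0]
opening: 0.007
gripper_force: 61.2
```

Run:
```python
from h import *
a=env.capture("top")["image"][240:390,210:360];b=env.capture("side")["image"][170:320,190:340]
cv2.imwrite("pics/c3.png",cv2.resize(np.hstack([a,b]),None,fx=2.66,fy=2.66,interpolation=cv2.INTER_CUBIC))
print(env.sense())
```

```text
{'clock': 5.3667, 'joints': array([-5.19276486e-01,  8.17202339e-02,  2.02776924e+00, -6.68540009e-04,
        1.03283137e+00,  1.10704967e+00]), 'joint_velocities': array([-0.00051693, -0.00059387, -0.00122082, -0.00072333,  0.00136718,
        0.00101645]), 'joint_efforts': array([  0.22614473, -31.81407452, -28.58708382,   0.044362  ,
        -0.09652748,  -0.07178173]), 'eef_pos': array([ 0.49642167, -0.22219911,  0.04766576]), 'ee_rot': array([ 9.99619215e-01, -2.75900311e-02, -4.56441115e-04,  8.11817929e-05]), 'ft_force': array([-0.99693188, -0.68178884,  6.28583794]), 'wrist_torque': array([ 0.01786758,  0.03607995, -0.05558572]), 'gripper_force': 61.28575801849365, 'opening': 0.006878476051264918}
```

View pics/c3.png

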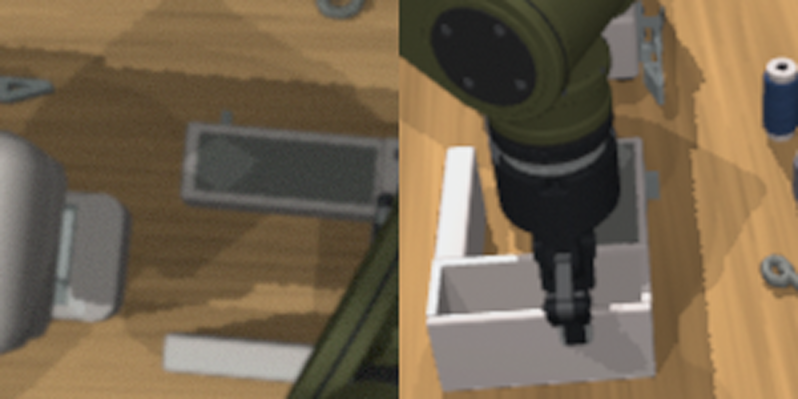

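The side view shows the tray in the grip. In the top view the front limb's inner mouth corner is at about crop (184,198), the rear one at (165,335), and the arm sides at rows 195 and 320. I'll measure these precisely by edge scans.

Run:
```python
from h import *
c=env.capture("top")
k=lambda p:[(p[0]+.5)/2.66-.5+210,(p[1]+.5)/2.66-.5+240]
O=np.array([.4808,.1088]);th=-1.626;u=np.array([np.cos(th),np.sin(th)]);v=np.array([-u[1],u[0]])
def m(p,z):
    d=ray(c,k(p),z)[:2]-O;return np.round(1e3*np.array([d@u,d@v]),1)
print("tray: FLo0",m((187,123),.072),"FLi0",m((184,200),.072),"FLo1",m((378,137),.072),"FLi1",m((370,214),.072),"RLi0",m((167,335),.072),"RLo0",m((163,369),.072),"RLo1",m((290,383),.072))
print("arm f",m((75,193),.075),m((105,195),.075),"b",m((55,313),.075),m((95,320),.075),"tip",m((127,230),.075),m((119,300),.075))
im=c["image"].astype(int)
for col in (235,242,247):print(col,im[305:370,col].sum(1).tolist())
for col in (285,295,310):print(col,im[280:325,col].sum(1).tolist())
for col in (280,290,300):print(col,im[360:390,col].sum(1).tolist())
```

```text
tray: FLo0 [152.1  84.7] FLi0 [154.8  37.9] FLo1 [269.4  86.2] FLi1 [268.  39.] RLi0 [152.5 -42.5] RLo0 [152.1 -62.4] RLo1 [227.9 -64.2]
arm f [89.1 36.4] [107.2  36.7] b [ 85.2 -35.2] [109.3 -37.3] tip [122.6  17. ] [122.2 -24.5]
235 [214, 223, 206, 208, 211, 203, 226, 253, 286, 307, 294, 285, 257, 296, 375, 418, 429, 438, 442, 433, 432, 433, 436, 440, 427, 423, 415, 407, 396, 392, 394, 388, 378, 361, 360, 362, 339, 328, 311, 292, 272, 272, 322, 383, 406, 431, 429, 442, 456, 458, 471, 476, 473, 446, 398, 319, 314, 323, 336, 339, 324, 324, 328, 329, 343]
242 [224, 219, 216, 211, 211, 202, 209, 237, 286, 313, 318, 323, 321, 327, 314, 324, 326, 318, 327, 318, 323, 326, 323, 327, 324, 318, 313, 320, 328, 330, 321, 322, 322, 318, 326, 308, 322, 329, 315, 326, 326, 331, 319, 327, 322, 323, 328, 343, 391, 459, 485, 479, 475, 474, 464, 424, 351, 331, 333, 332, 337, 347, 369, 380, 388]
247 [221, 213, 215, 212, 204, 209, 230, 248, 309, 318, 323, 322, 315, 321, 320, 325, 314, 323, 320, 320, 316, 316, 317, 325, 327, 320, 322, 328, 318, 322, 319, 319, 321, 328, 322, 318, 326, 321, 323, 321, 324,
[... 575 characters left out ...]
 200]
310 [215, 211, 225, 223, 218, 216, 214, 223, 247, 288, 299, 259, 206, 190, 181, 185, 175, 187, 181, 185, 183, 176, 182, 180, 177, 179, 176, 193, 194, 192, 188, 192, 186, 229, 269, 298, 293, 248, 203, 194, 211, 244, 258, 265, 251]
280 [325, 323, 328, 305, 289, 258, 347, 467, 525, 537, 550, 541, 541, 542, 544, 543, 545, 545, 518, 468, 387, 374, 384, 384, 390, 388, 396, 384, 394, 399]
290 [323, 323, 294, 235, 203, 210, 265, 371, 475, 528, 538, 543, 547, 548, 540, 547, 542, 552, 547, 528, 471, 374, 363, 369, 389, 381, 390, 380, 391, 396]
300 [292, 237, 206, 208, 206, 207, 203, 271, 395, 487, 532, 544, 539, 540, 541, 543, 546, 537, 538, 538, 523, 462, 379, 357, 373, 383, 388, 385, 392, 396]
```

Run:
```python
from h import *
c=env.capture("top")
O=np.array([.4808,.1088]);th=-1.626;u=np.array([np.cos(th),np.sin(th)]);v=np.array([-u[1],u[0]])
def m(p,z):
    d=ray(c,p,z)[:2]-O;return np.round(1e3*np.array([d@u,d@v]),1).tolist()
for n,z,P in(("armF",.075,[(235,312.),(242,312.5)]),("armB",.075,[(235,359),(242,360.3)]),("FLo 88",.072,[(285,285.9),(295,287),(310,288.6)]),("FLi 40",.072,[(285,314.5),(295,315.4),(310,317)]),("RLi -40",.072,[(280,366.5),(290,367.2),(300,367.8)]),("RLo -62",.072,[(280,379),(290,380.1),(300,381)])):
    print(n,[m(p,z) for p in P])
# long white machine edge: free arm side lower-res directions
```

```text
armF [[84.4, 36.4], [95.7, 36.5]]
armB [[92.7, -37.2], [104.0, -38.3]]
FLo 88 [[160.2, 85.5], [176.6, 85.1], [201.2, 84.6]]
FLi 40 [[164.6, 39.4], [180.8, 39.3], [205.2, 38.8]]
RLi -40 [[164.6, -42.9], [180.4, -42.7], [196.3, -42.3]]
RLo -62 [[166.4, -62.1], [182.3, -62.5], [198.2, -62.6]]
```

Emit:
apply_moves --pt "0.04 0 -0.06 0 0 0 -1" --pt "0 -0.1 0 0 0 0 -1" --pt "0 -0.1 0 0 0 0 -1" --pt "0 -0.1 0 0 0 0 -1" --pt "0 -0.1 0 0 0 0 -1" --pt "0 -0.1 0 0 0 0 -1" --pt "0 -0.1 0 0 0 0 -1" --pt "0 -0.1 0 0 0 0 -1" --pt "0 -0.1 0 0 0 0 -1"

```text
clock: 6.22
eef_pos: [0.4986, -0.2017, 0.0486]
ee_rot: [1.0, -0.028, -0.0, -0.0]
ft_force: [-0.2, -0.2, -2.5]
opening: 0.0065
gripper_force: 59.9
```

Emit:
apply_moves --pt "0 -0.1 0 0 0 0 -1" --pt "0 -0.1 0 0 0 0 -1" --pt "0 -0.1 0 0 0 0 -1" --pt "0 -0.1 0 0 0 0 -1" --pt "0 -0.1 0 0 0 0 -1"

```text
clock: 6.63
eef_pos: [0.4996, -0.1895, 0.0489]
ee_rot: [1.0, -0.028, 0.0, 0.0]
ft_force: [0.8, -0.4, -3.1]
opening: 0.0066
gripper_force: 59.9
```

Emit:
apply_moves --pt "0 -0.1 0.02 0 0 0 -1" --pt "0 -0.1 0 0 0 0 -1" --pt "0 -0.1 0 0 0 0 -1" --pt "0 -0.1 0 0 0 0 -1"

```text
clock: 6.97
eef_pos: [0.5001, -0.1795, 0.0483]
ee_rot: [1.0, -0.028, 0.0, 0.0]
ft_force: [0.5, -0.5, -4.0]
opening: 0.0065
gripper_force: 59.9
```

Emit:
apply_moves --pt "0 -0.1 0 0 0 0 -1" --pt "0 -0.1 0 0 0 0 -1" --pt "0 -0.1 0 0 0 0 -1" --pt "0 -0.1 0 0 0 0 -1"

```text
clock: 7.3
eef_pos: [0.5007, -0.1695, 0.0483]
ee_rot: [1.0, -0.028, 0.0, 0.0]
ft_force: [1.0, 0.3, -3.1]
opening: 0.0067
gripper_force: 59.9
```

Emit:
apply_moves --pt "0 -0.1 0 0 0 0 -1" --pt "0 -0.1 0 0 0 0 -1" --pt "0 -0.1 0 0 0 0 -1"

```text
clock: 7.55
eef_pos: [0.5011, -0.162, 0.0484]
ee_rot: [1.0, -0.028, 0.0, 0.0]
ft_force: [-0.3, -0.6, -3.2]
opening: 0.0067
gripper_force: 59.9
```

Emit:
apply_moves --pt "0 -0.1 0.01 0 0 0 -1" --pt "0 -0.1 0.01 0 0 0 -1" --pt "0 -0.1 0 0 0 0 -1" --pt "0 -0.1 0 0 0 0 -1"

```text
clock: 7.88
eef_pos: [0.5017, -0.152, 0.0479]
ee_rot: [1.0, -0.028, 0.0, 0.0]
ft_force: [-0.5, -0.6, -2.7]
opening: 0.0064
gripper_force: 60.0
```

Emit:
apply_moves --pt "0 -0.1 0 0 0 0 -1" --pt "0 -0.1 0 0 0 0 -1" --pt "0 -0.1 0 0 0 0 -1" --pt "0 -0.1 0 0 0 0 -1"

```text
clock: 8.22
eef_pos: [0.5022, -0.142, 0.0479]
ee_rot: [1.0, -0.028, 0.0, -0.0]
ft_force: [0.1, -0.8, -2.1]
opening: 0.0069
gripper_force: 60.0
```

Emit:
apply_moves --pt "0 -0.1 0 0 0 0 -1" --pt "0 -0.1 0 0 0 0 -1" --pt "0 -0.1 0 0 0 0 -1" --pt "0 -0.1 0 0 0 0 -1"

```text
clock: 8.55
eef_pos: [0.5028, -0.1321, 0.0479]
ee_rot: [1.0, -0.028, 0.0, -0.0]
ft_force: [-0.4, -0.8, -2.3]
opening: 0.0068
gripper_force: 60.1
```

Emit:
apply_moves --pt "0 -0.1 0.01 0 0 0 -1" --pt "0 -0.1 0 0 0 0 -1" --pt "0 -0.1 0 0 0 0 -1" --pt "0 -0.1 0 0 0 0 -1"

```text
clock: 8.88
eef_pos: [0.5034, -0.1221, 0.0477]
ee_rot: [1.0, -0.028, 0.0, 0.0]
ft_force: [-0.3, -0.4, -2.6]
opening: 0.0073
gripper_force: 60.1
```

Emit:
apply_moves --pt "0 -0.08 0 0 0 0 -1" --pt "0 -0.08 0 0 0 0 -1" --pt "0 -0.08 0 0 0 0 -1" --pt "0 -0.08 0 0 0 0 -1" --pt "0 -0.08 0 0 0 0 -1"

```text
clock: 9.3
eef_pos: [0.5039, -0.1122, 0.0477]
ee_rot: [1.0, -0.028, 0.0, 0.0]
ft_force: [-0.3, -0.9, -0.6]
opening: 0.0072
gripper_force: 60.1
```

Emit:
apply_moves --pt "0 -0.05 0 0 0 0 -1" --pt "0 -0.05 0 0 0 0 -1" --pt "0 -0.05 0 0 0 0 -1" --pt "0 -0.05 0 0 0 0 -1"

```text
clock: 9.63
eef_pos: [0.5042, -0.1073, 0.0477]
ee_rot: [1.0, -0.028, 0.0, 0.0]
ft_force: [-0.1, -1.4, -0.9]
opening: 0.0068
gripper_force: 60.2
```

Emit:
apply_moves --pt "0 -0.05 0 0 0 0 -1" --pt "0 -0.05 0 0 0 0 -1" --pt "0 -0.05 0 0 0 0 -1" --pt "0 -0.05 0 0 0 0 -1"

```text
clock: 9.97
eef_pos: [0.5043, -0.1025, 0.0477]
ee_rot: [1.0, -0.028, -0.0, 0.0]
ft_force: [-1.1, -3.2, 0.2]
opening: 0.0068
gripper_force: 60.4
```

Emit:
apply_moves --pt "0 -0.05 0 0 0 0 -1" --pt "0 -0.05 0 0 0 0 -1" --pt "0 -0.05 0 0 0 0 -1" --pt "0 -0.05 0 0 0 0 -1"

```text
clock: 10.3
eef_pos: [0.5045, -0.0975, 0.0476]
ee_rot: [1.0, -0.028, -0.0, 0.0]
ft_force: [-1.9, -3.5, 0.6]
opening: 0.0066
gripper_force: 60.6
```

Emit:
apply_moves --pt "0 -0.05 0 0 0 0 -1" --pt "0 -0.05 0 0 0 0 -1" --pt "0 -0.05 0 0 0 0 -1" --pt "0 -0.05 0 0 0 0 -1"

```text
clock: 10.63
eef_pos: [0.5049, -0.0925, 0.0477]
ee_rot: [1.0, -0.028, -0.0, 0.0]
ft_force: [-2.6, -4.1, 2.0]
opening: 0.0067
gripper_force: 60.7
```

Emit:
apply_moves --pt "0 -0.04 0 0 0 0 -1" --pt "0 -0.04 0 0 0 0 -1" --pt "0 -0.04 0 0 0 0 -1"

```text
clock: 10.88
eef_pos: [0.5049, -0.0896, 0.0477]
ee_rot: [1.0, -0.027, -0.0, 0.0]
ft_force: [-3.4, -5.6, 1.9]
opening: 0.0067
gripper_force: 60.7
```

Emit:
apply_moves --pt "0 -0.03 0 0 0 0 -1" --pt "0 -0.03 0 0 0 0 -1" --pt "0 -0.03 0 0 0 0 -1" --pt "0 -0.03 0 0 0 0 -1"

```text
clock: 11.22
eef_pos: [0.5049, -0.0872, 0.0477]
ee_rot: [1.0, -0.027, -0.001, 0.001]
ft_force: [-4.8, -9.5, 2.3]
opening: 0.0068
gripper_force: 60.8
```

Emit:
apply_moves --pt "0 -0.03 0 0 0 0 -1" --pt "0 -0.03 0 0 0 0 -1"

```text
clock: 11.38
eef_pos: [0.5051, -0.085, 0.0477]
ee_rot: [1.0, -0.027, -0.0, 0.0]
ft_force: [-2.8, -3.3, 2.3]
opening: 0.0069
gripper_force: 60.9
```

Emit:
apply_moves --pt "0 -0.03 0 0 0 0 -1" --pt "0 -0.03 0 0 0 0 -1"

```text
clock: 11.55
eef_pos: [0.5051, -0.0834, 0.0476]
ee_rot: [1.0, -0.027, -0.0, 0.0]
ft_force: [-3.4, -4.1, 2.7]
opening: 0.0067
gripper_force: 60.9
```

Run:
```python
from h import *
a=env.capture("top")["image"][225:345,170:290];b=env.capture("side")["image"][140:260,220:340]
cv2.imwrite("pics/c4.png",cv2.resize(np.hstack([a,b]),None,fx=3.3,fy=3.3,interpolation=cv2.INTER_CUBIC))
s=env.sense();print(s["eef_pos"],s["ft_force"],s["wrist_torque"])
```

```text
[ 0.50512183 -0.08331916  0.04764428] [-2.82589137 -3.27056548  2.50044652] [-0.63832352  0.40904028  0.3644599 ]
```

View pics/c4.png

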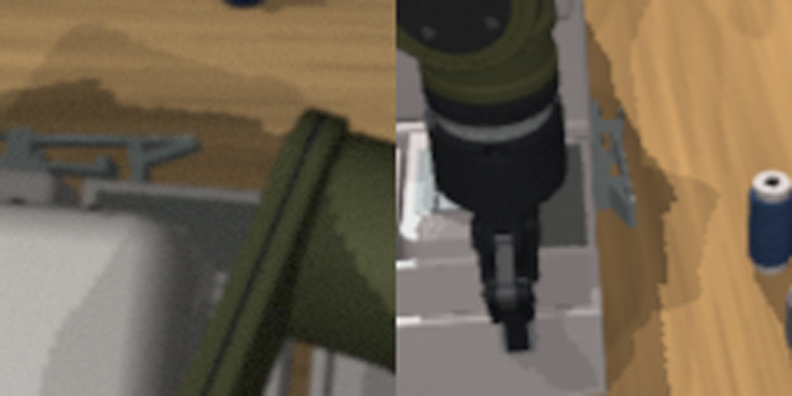

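The top view shows the pawl nose at about crop (195,143), with its latch face near x=140. The strike seems to be right at it. I'll compare the pawl's position with the first picture.

Run:
```python
from h import *
a=cv2.imread("pics/top0.png")[255:295,160:240];b=env.capture("top")["image"][255:295,160:240]
cv2.imwrite("pics/c5.png",cv2.resize(np.vstack([a,b]),None,fx=7,fy=7,interpolation=cv2.INTER_CUBIC))
```

```text
(no output)
```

View pics/c5.png

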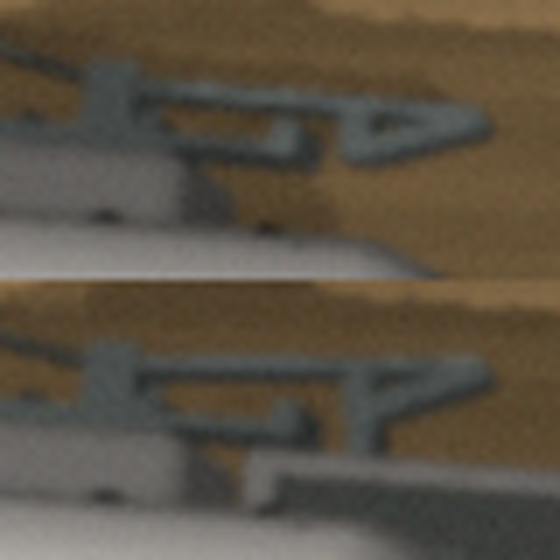

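The pawl is lifted about 4 px at the tip (roughly 0.07 rad), and the strike is still riding under the nose crest. It needs roughly 6–9 mm more.

Emit:
apply_moves --pt "0 -0.03 0 0 0 0 -1" --pt "0 -0.03 0 0 0 0 -1" --pt "0 -0.03 0 0 0 0 -1" --pt "0 -0.03 0 0 0 0 -1"

```text
clock: 12.03
eef_pos: [0.5053, -0.0804, 0.0477]
ee_rot: [1.0, -0.027, -0.0, 0.0]
ft_force: [-3.5, -4.0, 2.7]
opening: 0.0067
gripper_force: 60.9
```

Emit:
apply_moves --pt "0 -0.02 0 0 0 0 -1" --pt "0 -0.02 0 0 0 0 -1"

```text
clock: 12.2
eef_pos: [0.5054, -0.0794, 0.0477]
ee_rot: [1.0, -0.027, -0.0, 0.0]
ft_force: [-4.0, -4.3, 2.2]
opening: 0.0065
gripper_force: 60.9
```

Emit:
apply_moves --pt "0 -0.02 0 0 0 0 -1" --pt "0 -0.02 0 0 0 0 -1"

```text
clock: 12.37
eef_pos: [0.5054, -0.0784, 0.0477]
ee_rot: [1.0, -0.027, -0.0, 0.0]
ft_force: [-4.9, -4.1, 2.6]
opening: 0.0069
gripper_force: 60.9
```

Emit:
apply_moves --pt "0 -0.02 0 0 0 0 -1" --pt "0 -0.02 0 0 0 0 -1"

```text
clock: 12.53
eef_pos: [0.5055, -0.0775, 0.0477]
ee_rot: [1.0, -0.027, -0.0, 0.0]
ft_force: [-4.8, -4.4, 2.7]
opening: 0.0068
gripper_force: 60.9
```

Emit:
apply_moves --pt "0 -0.02 0 0 0 0 -1" --pt "0 -0.02 0 0 0 0 -1"

```text
clock: 12.7
eef_pos: [0.5055, -0.0764, 0.0477]
ee_rot: [1.0, -0.027, -0.0, 0.0]
ft_force: [-3.9, -5.0, 3.1]
opening: 0.0067
gripper_force: 60.9
```

Emit:
apply_moves --pt "0 -0.02 0 0 0 0 -1" --pt "0 -0.02 0 0 0 0 -1"

```text
clock: 12.87
eef_pos: [0.5058, -0.0749, 0.0477]
ee_rot: [1.0, -0.028, -0.0, -0.0]
ft_force: [-1.4, 1.4, 2.9]
opening: 0.0069
gripper_force: 60.9
```

Emit:
apply_moves --pt "0 -0.02 0 0 0 0 -1" --pt "0 -0.02 0 0 0 0 -1"

```text
clock: 13.03
eef_pos: [0.5062, -0.074, 0.0477]
ee_rot: [1.0, -0.028, 0.0, -0.0]
ft_force: [-1.0, -1.7, 1.4]
opening: 0.007
gripper_force: 60.6
```

Emit:
apply_moves --pt "0 0 0 0 0 0 -1" --pt "0 0 0 0 0 0 -1" --pt "0 0.03 0 0 0 0 -1" --pt "0 0.02 0 0 0 0 -1" --pt "0 0.02 0 0 0 0 -1"

```text
clock: 13.45
eef_pos: [0.5062, -0.0743, 0.0477]
ee_rot: [1.0, -0.028, 0.0, -0.002]
ft_force: [0.5, 10.4, 3.2]
opening: 0.0066
gripper_force: 60.8
```

Emit:
apply_moves --pt "0 0.02 0 0 0 0 -1" --pt "0 0 0 0 0 0 -1"

```text
clock: 13.62
eef_pos: [0.5062, -0.0743, 0.0477]
ee_rot: [1.0, -0.028, 0.0, -0.003]
ft_force: [1.2, 10.6, 3.3]
opening: 0.0065
gripper_force: 60.8
```

The tug reads 10.6 N with no movement, so the catch is holding. I'll hold briefly, ease off and release.

Emit:
apply_moves --pt "0 0 0 0 0 0 -1" --pt "0 0 0 0 0 0 -1" --pt "0 0 0 0 0 0 -1" --pt "0 -0.03 0 0 0 0 -1" --pt "0 -0.03 0 0 0 0 -1" --pt "0 -0.02 0 0 0 0 -1" --pt "0 0 0 0 0 0 -1"

```text
clock: 14.2
eef_pos: [0.5063, -0.0742, 0.0477]
ee_rot: [1.0, -0.028, 0.0, -0.0]
ft_force: [1.0, 3.8, 1.1]
opening: 0.0067
gripper_force: 60.6
```

Emit:
apply_moves --pt "0 0 0 0 0 0 -0.7" --pt "0 0 0 0 0 0 -0.5" --pt "0 0 0 0 0 0 -0.3" --pt "0 0 0 0 0 0 -0.2" --pt "0 0 0 0 0 0 -0.2" --pt "0 0 0 0 0 0 -0.2"

```text
clock: 14.7
eef_pos: [0.5058, -0.0748, 0.0475]
ee_rot: [1.0, -0.028, -0.0, 0.0]
ft_force: [0.1, 0.6, 0.2]
opening: 0.0338
gripper_force: 0.0
```

Emit:
apply_moves --pt "0 0 -0.3 0 0 0 -0.2" --pt "0 0 -0.5 0 0 0 -0.2" --pt "0 0 -0.5 0 0 0 -0.2" --pt "0 0 -0.7 0 0 0 -0.2" --pt "0 0 -0.7 0 0 0 -0.2" --pt "0 0 0 0 0 0 -0.2" --pt "0 0 0 0 0 0 -0.2"

```text
clock: 15.28
eef_pos: [0.5073, -0.0749, 0.1175]
ee_rot: [1.0, -0.028, 0.002, 0.001]
ft_force: [-0.1, -0.0, -0.5]
opening: 0.034
gripper_force: 0.0
```

Run:
```python
from h import *
a=env.capture("top")["image"][255:295,160:240];a0=cv2.imread("pics/top0.png")[255:295,160:240]
b=env.capture("side")["image"][110:300,180:340]
A=cv2.resize(np.vstack([a0,a]),(400,400));B=cv2.resize(b,(400,475))[:400]
cv2.imwrite("pics/c6.png",np.hstack([A,B]));print(env.sense()["eef_pos"],env.sense()["ft_force"])
```

```text
[ 0.50559496 -0.07450379  0.11482457] [0.91894491 0.75929895 0.33376736]
```

View pics/c6.png

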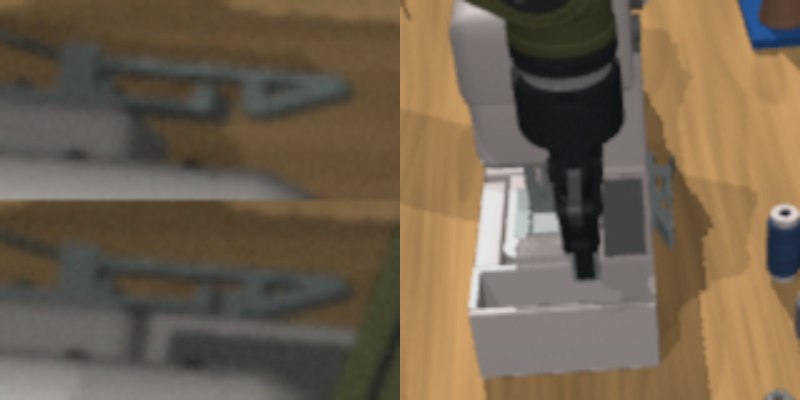

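The pawl tip is back at its rest position (350,88 in both crops), with the strike held between the stop and the nose. The gripper is clear of the tray, so I'll hand in.

```bash
python3 -c "
from station import env
print(env.finish_job())"
```

```text
the job is handed in; nothing more can be done
None
```

The tray is on the free arm and latched: the catch clicked in, held a tug of about 10.6 N, and the gripper let go and moved clear; the job is handed in, and no verdict was returned.

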